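Find and hold the flush vent pad of a water filter tank

TASK

The filter tank must be vented before its cartridge is changed: first touch the flat of its lid with the fingertips, then feel across the half of the lid on the outlet tap's side for the flush square vent button sunk in it. Press the button fully in and finish while still holding it down. Push gently, grasp nothing, and leave everything around and on the tank where it stands.

Things in the scene. Friction and masses are not known exactly. Their poses are not given: they have to be found in the camera images.
- tank: low round white filter tank fixed to the counter, 200 mm across and 114 mm tall with its lid. Origin at the centre of its underside, z up; its -x axis points to its front, where a steel outlet tap sticks out 35 mm (top of its lever 68 mm above the counter)
- lid_mid (a point): middle of the lid's flat top, on the tank's axis, 114 mm above the counter. The rigid white lid is a disc 210 mm across, flat but for one square opening of 56 mm, with the button in it. The lid can be screwed on at many angles: seen from its middle, the opening's centre lies within 1.4 rad (80 degrees) either way of the tank's -x axis, always 55 mm out. Flat within 26 mm of the middle
- release (a joint): travel of the vent button (m), a white 52 mm square plate whose top lies 3 mm below the lid's top, in the 56 mm opening, sides square to the radius. 0 is out, 0.006 fully in (top then 9 mm below the lid's). Sprung: moves from 1.8 N, needs 6 N when fully in, comes out when let go. Above 0.0045 counts as in. A fingertip drops 3 mm once all of it is over the opening
- cap: small round white screw cap, 32 mm across, 18 mm tall, lying loose on the rear half of the lid; loose, must stay; origin at the centre of its underside
- sponge: dish sponge lying flat, 70 x 105 x 33 mm, beside the tank; loose, must stay; origin at the centre of its underside
- cartridge: spare white filter cartridge standing up, 52 mm across, 82 mm tall, beside the tank on its other side; loose, must stay; origin at the centre of its underside
- soap_a: green washing-up bottle, 64 mm across, 199 mm tall, behind the tank; loose, must stay; origin at the centre of its underside
- soap_b: another such bottle; loose, must stay; origin at the centre of its underside
- mug: white mug, 84 mm across, 90 mm tall, far to the left; loose, must stay; origin at the centre of its underside
- bowl: white bowl, 140 mm across, 55 mm tall, far to the right; loose, must stay; origin at the centre of its underside

How it is judged:
By the outcome, as a careful person would: the job done as asked, in the order asked, and still so for the second after the job is handed in, while the arm keeps its last pose, push and grip.
It also fails if it takes over 48 s, if anything falls off the work surface, if the arm or the gripper's body presses on something with over 40 N, if the wrist force passes 120 N, or if a joint passes its speed limit or range.

ROBOT

A 6-joint arm with a two-finger parallel gripper is mounted at the origin on the work surface. World frame = base frame: x ahead of the robot, y to its left, z up, the work surface at z = 0. Lengths are in m, angles in rad, forces in N, time in s.
With the tool pointing down it reaches from about 0.3 to 0.875 m from the base axis. Payload 6.4 kg.
Tool frame: the origin (TCP) lies midway between the tips of the shut fingers; the grasp point (between the pads) lies r.grip_depth behind it (r.grip_depth is the distance from the TCP to the grasp point, in m); z points along the fingers, y is the direction in which the jaws open and shut (so a half turn about z gives the same grasp; the last joint's range is limited). The gripper opens to 88 mm and grips with 3 to 60 N. Pads are 18 mm wide; open, the fingers measure 123 mm over their backs; the gripper's body (75 mm by 187 mm) begins 45 mm behind the grasp point.
Start: joints at [1.006, 0.181, 1.607, -0, 1.354, -0.206], TCP at [0.202, 0.538, 0.239] pointing down, gripper open.
Joint ranges: [-2.99, 2.99], [-0.89, 2.07], [0.3, 2.58], [-1.14, 4.28], [0, 2.63], [-3.12, 3.12]. Speed limits (rad/s): [2.57, 2.57, 3.01, 3.14, 3.14, 3.14].

INTERFACE

Orientations are given as a rotation vector (axis times angle).
In Python, from station import r gives the robot as it stands.
- The arm moves only by the tool play_rows, never from a script. Its argument "increments" is one flat list of numbers, 4 for each row, row after row: the shift along the tool's x, y, z in m, then the turn about the tool's z in degrees. In form: [x, y, z, roll, x, y, z, roll, ...]. A call has 1 to 8 rows; each row is the pose to reach, as a shift and turn from the pose commanded when the call began, along the tool's axes at that moment; what a row does not reach only later rows make up. A row lasts 1/8 s, in which the tool goes at most 62.5 mm and 10.7 degrees, less where a joint would pass 70% of its speed; a pose out of reach is approached as far as the arm can. A call with a gripper value outside its range is refused whole. "jaw" is the opening, from 0 (shut) to 1 (fully open), set as the call begins (left out, the last holds). The fingers move at their own pace and stop on an object; "newtons" is the grip in N (left out, the last holds). Time passes only in rows, so rows that repeat a pose let the fingers close. It gives the time, the measured TCP pose, the force and the opening at its end, in the units of the state.
- r.get_obs(): the state, without advancing time (a new reading comes with each control period).
- r.camera(name): name is "scene" or "top" or "wrist"; returns a dict with "image" (400x640x3 uint8, red, green, blue), "camera_matrix" (3x3 intrinsics, pixels), "view" (4x4, takes a point from world to camera coordinates). Camera axes: x right, y down, z forward; pixel columns grow to the right and rows downward; lengths in m; the calibration is good to about 2 mm. A picture is of the moment at which its call begins. There is no depth.
- r.close_job(): hands the job in, once; it reports no verdict.
Trained networks look in the newest picture that a camera, given by its name, has taken for a name from the list of things; names that differ only in an ending like _2 or _b are one class to them, and where a whole thing is asked for, a point or a joint stands for the part that bears it (a point fixed in the world has none). Each returns a list of dicts, best first, with "confidence" (0 to 1); they miss things now and then, are a little off and sometimes report something else, mostly with a low value. They report only what shows in the picture. A call takes as long as a camera call.
- r.recognise(name, camera): "centre" ([x, y, z] in m, in world coordinates, good to about 4 mm: the middle of the surface that is visible of it).
- r.mark_of(name, camera): "centre" ([x, y, z] in m, in world coordinates, good to about 4 mm: a listed point, or the origin of a listed thing).
The state is a dict: "clock": time; "joint_pos": joint angles; "joint_velocities": joint speeds; "effort": joint torques, N m; "eef_pos": TCP position; "orientation": TCP orientation; "ft_force": force on the tool from outside, world axes, zero at the start; "wrist_torque": the same for the moment, N m; "opening": finger opening in m.
Only numpy, scipy, OpenCV 4.12 (cv2) and the standard library are available. Lean on these libraries where they do the work, as an engineer would, in place of code of your own. Each camera call takes 0.05 s, during which the arm holds its last target.

## Working session

There is one attempt and no reset: what is moved stays moved. The work goes in short steps, Python scripts to look and compute and a tool call to move; the robot and the scene stay as the last step left them, time stands still between calls to the robot, and variables do not carry over. Pictures are saved under pics/ and viewed, and the job is handed in when it is done.

Besides the shell and the picture viewer there is one more tool, called after "Request:" as name(argument=value, ...) on one line, values as JSON. play_rows: Moves the arm, as the interface text tells. Its arguments: {"type":"object","properties":{"increments":{"type":"array","items":{"type":"number"}},"jaw":{"type":"number"},"newtons":{"type":"number"}},"required":["increments"]}

```bash
mkdir -p pics; python3 - <<'E'
from station import r
import cv2
o=r.get_obs();print(o)
for c in ["scene","top","wrist"]:
    im=r.camera(c);cv2.imwrite(f"pics/{c}0.png",im["image"][:,:,::-1])
    print(c,im["camera_matrix"].tolist(),im["view"].round(3).tolist())
    for n in ["tank","lid_mid","release","cap"]:
        for f in (r.recognise,r.mark_of):
            try: print(n,f.__name__,[( [round(v,4) for v in d["centre"]],round(d["confidence"],2)) for d in f(n,c)[:3]])
            except Exception as e: print(n,e)
for n in ["sponge","cartridge","soap_a","mug","bowl"]:
    print(n,[([round(v,4) for v in d["centre"]],round(d["confidence"],2)) for d in r.mark_of(n,"top")[:3]])
print(r.grip_depth,r.get_obs()["clock"])
E
```

```text
{'clock': 0.0, 'joint_pos': array([ 1.00566987e+00,  1.81545101e-01,  1.60797159e+00, -1.33777184e-05,
        1.35378703e+00, -2.06291110e-01]), 'joint_velocities': array([-6.89402528e-04,  4.52524002e-04, -1.09641707e-03, -6.11842972e-05,
       -8.74409242e-04, -6.89432320e-04]), 'effort': array([-3.15226544e-04, -4.33867228e+01, -3.41848183e+01,  6.99469610e-02,
        3.86023556e-02, -1.17903542e-04]), 'eef_pos': array([0.20162958, 0.53793494, 0.23782545]), 'orientation': array([-5.60520653e-01, -3.09054146e+00,  2.49749539e-03]), 'ft_force': array([ 0.51969493,  0.27740708, -0.89906142]), 'wrist_torque': array([ 0.02225785, -0.00209091, -0.01692829]), 'opening': 0.08830607685381264}
scene [[497.12903316864777, 0.0, 323.66174588114364], [0.0, 497.12903316864777, 203.04064074490682], [0.0, 0.0, 1.0]] [[0.019, 1.0, 0.012, -0.009], [0.831, -0.009, -0.557, -0.444], [-0.556, 0.02, -0.831, 1.94], [0.0, 0.0, 0.0, 1.0]]
tank call [([0.6817, -0.1141, 0.0619], 0.9)]
tank call [([0.5852, -0.1146, 0.0004], 0.73)]
lid_mid call [([0.6856, -0.1104, 0.0582], 0.6)]
lid_mid call []
release call 
[... 853 characters left out ...]
0.0, 322.9785439684231], [0.0, 281.81661312056224, 200.2713753569257], [0.0, 0.0, 1.0]] [[0.351, 0.936, -0.001, -0.574], [0.888, -0.333, 0.317, -0.044], [0.296, -0.112, -0.949, 0.391], [0.0, 0.0, 0.0, 1.0]]
tank call []
tank call []
lid_mid call []
lid_mid call []
release call []
release it knows: bowl, cap, cartridge, lid_mid, mug, soap, sponge, tank
cap call [([0.3522, 0.5576, 0.0416], 0.55)]
cap call []
sponge [([0.5584, 0.0551, 0.0018], 0.72)]
cartridge [([0.4746, -0.2943, 0.0019], 0.51)]
soap_a [([0.7903, 0.0872, -0.0014], 0.89), ([0.7952, -0.063, 0.0036], 0.66)]
mug [([0.3894, 0.5643, 0.0006], 0.62), ([0.4714, -0.2976, 0.0024], 0.55)]
bowl [([0.593, -0.5204, 0.0009], 0.79)]
0.0187 1.45
```

```bash
python3 - <<'E'
import cv2,numpy as np
a=cv2.imread("pics/top0.png");cv2.imwrite("pics/top0c.png",cv2.resize(a[80:330,250:500],None,fx=2.4,fy=2.4,interpolation=cv2.INTER_CUBIC))
a=cv2.imread("pics/scene0.png");cv2.imwrite("pics/scene0c.png",cv2.resize(a[60:260,180:400],None,fx=3,fy=3,interpolation=cv2.INTER_CUBIC))
E
```

```text
(no output)
```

View pics/top0.png

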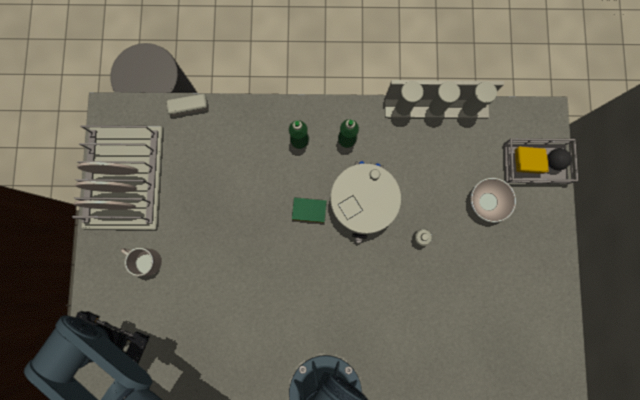

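View pics/top0c.png

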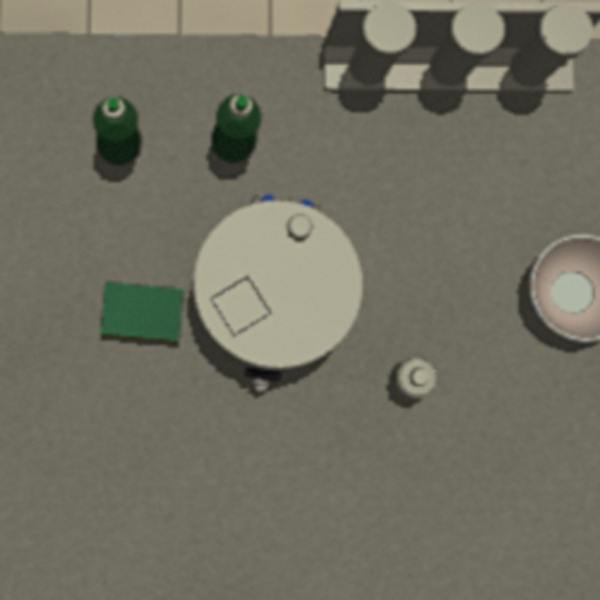

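View pics/scene0c.png

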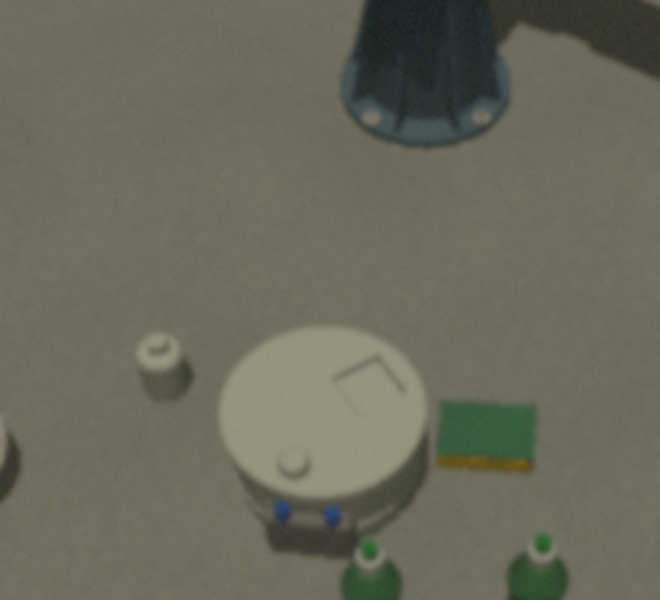

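```bash
cat > h.py <<'E'
import numpy as np
def bp(K,V,u,v,z):
    R=V[:3,:3];t=V[:3,3];c=-R.T@t;d=R.T@np.linalg.solve(K,[u,v,1]);return c+d*(z-c[2])/d[2]
E
python3 - <<'E'
from station import r
from h import bp
import cv2,numpy as np
from scipy.spatial.transform import Rotation as Ro
m=r.camera("top");K,V=m["camera_matrix"],np.array(m["view"])
def T(u,v,z): return bp(K,V,250+(u+.5)/2.4-.5,80+(v+.5)/2.4-.5,z).round(4)
# lid edge by threshold: rim points at z=.114
g=cv2.cvtColor(m["image"],cv2.COLOR_RGB2GRAY);b=((g>120)*255).astype(np.uint8)
cs,_=cv2.findContours(b,cv2.RETR_EXTERNAL,cv2.CHAIN_APPROX_NONE)
for c in cs:
    if cv2.pointPolygonTest(c,(366,200),False)>0:
        P=np.array([bp(K,V,*p[0],.114)[:2] for p in c]);(ctr,rad)=cv2.minEnclosingCircle(P.astype(np.float32)); 
        A=np.c_[2*P,np.ones(len(P))];s=np.linalg.lstsq(A,(P**2).sum(1),rcond=None)[0];print("lid",s[:2],np.sqrt(s[2]+s[0]**2+s[1]**2),ctr,rad)
C=[T(*p,.114) for p in [(211,300),(247,277),(271,311),(236,336)]]
print(C,np.mean(C,0)); print([np.linalg.norm(C[i]-C[i-1]) for i in range(4)])
print("tap",T(261,383,.06))
s2=r.camera("scene");K2,V2=s2["camera_matrix"],np.array(s2["view"])
print("scene corners",[bp(K2,V2,180+u/3,60+v/3,.114).round(4) for u,v in [(333,378),(378,355),(406,392),(365,417)]])
o=r.get_obs();R=Ro.from_rotvec(o["orientation"]).as_matrix();print(R.round(3),o["clock"])
E
```

```text
lid [ 0.58774151 -0.11592146] 0.1047345304734824 (0.5878358483314514, -0.1156834214925766) 0.10694313794374466
[array([ 0.5643, -0.0323,  0.114 ]), array([ 0.5938, -0.0773,  0.114 ]), array([ 0.5513, -0.1072,  0.114 ]), array([ 0.5196, -0.0636,  0.114 ])] [ 0.55725 -0.0701   0.114  ]
[np.float64(0.05456903884071999), np.float64(0.053807527354451046), np.float64(0.05196402601800595), np.float64(0.053905936593291875)]
tap [ 0.4646 -0.0988  0.06  ]
scene corners [array([ 0.5467, -0.1044,  0.114 ]), array([ 0.5176, -0.058 ,  0.114 ]), array([ 0.5652, -0.0292,  0.114 ]), array([ 0.5958, -0.0711,  0.114 ])]
[[-0.936  0.351 -0.   ]
 [ 0.351  0.936  0.   ]
 [ 0.     0.    -1.   ]] 1.55
```

Request:
play_rows(increments=[-0.02, -0.016, 0, 0, -0.06, -0.048, 0, 0, -0.1, -0.081, 0, 0, -0.14, -0.113, 0, 0, -0.18, -0.145, 0, 0, -0.22, -0.177, 0, 0, -0.26, -0.21, 0, 0, -0.3, -0.242, 0, 0], jaw=0, newtons=10)

```text
clock: 2.55
eef_pos: [0.3985, 0.205, 0.2391]
orientation: [0.56, 3.09, 0.001]
ft_force: [0.0, 0.1, -0.3]
opening: 0.0105
```

Request:
play_rows(increments=[-0.04, -0.032, 0, 4, -0.08, -0.065, 0, 9, -0.12, -0.097, 0, 14, -0.16, -0.13, 0, 20, -0.2, -0.162, 0, 26, -0.24, -0.195, 0, 32, -0.28, -0.225, 0, 36, -0.291, -0.2345, 0, 36])

```text
clock: 3.55
eef_pos: [0.5888, -0.1178, 0.2384]
orientation: [1.492, 2.765, -0.0]
ft_force: [-0.9, 0.4, -0.3]
opening: 0.0003
```

```bash
cat > st.py <<'E'
from station import r
import numpy as np,sys
from scipy.spatial.transform import Rotation as Ro
o=r.get_obs();R=Ro.from_rotvec(o["orientation"]).as_matrix();p=o["eef_pos"]
print(o["clock"],p.round(4),o["ft_force"].round(2),o["opening"]);print(R.round(3))
for n,t in (("mid",(0.5877,-0.1159,.114)),("btn",(0.5572,-.0701,.111))): print(n,(R.T@(np.array(t)-p)).round(4))
print("yaw x",np.degrees(np.arctan2(R[1,0],R[0,0])))
E
python3 st.py
```

```text
3.55 [ 0.5888 -0.1178  0.2384] [-0.91  0.4  -0.25] 0.00032532254003697316
[[-0.549  0.836 -0.   ]
 [ 0.836  0.549 -0.   ]
 [-0.    -0.    -1.   ]]
mid [0.0022 0.0002 0.1244]
btn [ 0.0573 -0.0002  0.1274]
yaw x 123.2855144846746
```

Request:
play_rows(increments=[0.002, 0, 0.02, 0, 0.002, 0, 0.05, 0, 0.002, 0, 0.08, 0, 0.002, 0, 0.1, 0, 0.002, 0, 0.11, 0, 0.002, 0, 0.116, 0, 0.002, 0, 0.116, 0])

```text
clock: 4.42
eef_pos: [0.5871, -0.1136, 0.1231]
orientation: [1.488, 2.766, 0.0]
ft_force: [-0.1, -0.6, 0.0]
opening: 0.0006
```

```bash
python3 - <<'E'
from station import r
import cv2
for c in ["wrist","top"]:
    im=r.camera(c)["image"][:,:,::-1]
    cv2.imwrite(f"pics/{c}1.png",im if c=="wrist" else cv2.resize(im[120:280,280:480],None,fx=3,fy=3))
E
python3 st.py
```

```text
4.525 [ 0.5874 -0.1138  0.1236] [0.63 0.35 0.23] 0.0005303863381177584
[[-0.551  0.834  0.001]
 [ 0.834  0.551 -0.001]
 [-0.001  0.001 -1.   ]]
mid [-0.0019 -0.0009  0.0096]
btn [ 0.0532 -0.0011  0.0125]
yaw x 123.44447747656861
```

View pics/wrist1.png

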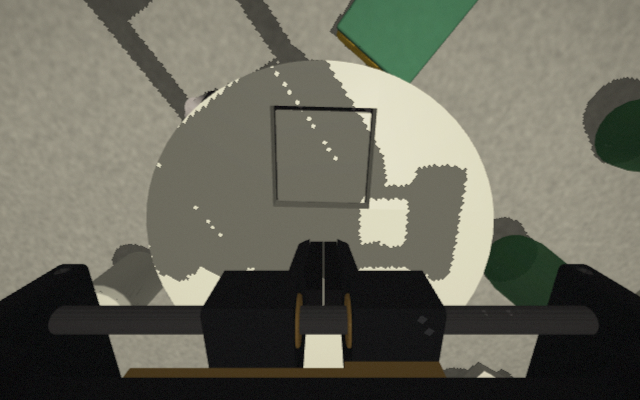

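The wrist view shows the square opening at cols 274–376, rows 107–207. It is aligned with the tool and straight ahead of the shut fingertips at (323,243). Next I feel down onto the lid's middle.

Request:
play_rows(increments=[0, 0, 0.004, 0, 0, 0, 0.007, 0, 0, 0, 0.008, 0, 0, 0, 0.009, 0, 0, 0, 0.009, 0])

```text
clock: 5.15
eef_pos: [0.5867, -0.1136, 0.1144]
orientation: [-1.488, -2.766, 0.0]
ft_force: [-4.6, 0.6, 5.2]
opening: 0.0006
```

Request:
play_rows(increments=[0, 0, 0, 0, 0, 0, 0, 0])

```text
clock: 5.4
eef_pos: [0.5867, -0.1136, 0.1144]
orientation: [-1.488, -2.766, 0.0]
ft_force: [-3.9, 0.9, 6.7]
opening: 0.0004
```

```bash
python3 st.py
```

```text
5.4 [ 0.5867 -0.1136  0.1144] [-3.89  0.85  6.68] 0.0004023793198396627
[[-0.551  0.834 -0.   ]
 [ 0.834  0.551 -0.   ]
 [ 0.    -0.    -1.   ]]
mid [-0.0025 -0.0004  0.0004]
btn [ 0.0525 -0.0006  0.0035]
yaw x 123.45070620676294
```

Request:
play_rows(increments=[0, 0, -0.0004, 0, 0.005, 0, -0.0004, 0, 0.01, 0, -0.0004, 0, 0.015, 0, -0.0004, 0])

```text
clock: 5.9
eef_pos: [0.5788, -0.1011, 0.1145]
orientation: [1.488, 2.766, 0.0]
ft_force: [0.9, -2.0, 3.1]
opening: 0.0005
```

Request:
play_rows(increments=[0.008, 0, 0, 0, 0.016, 0, 0, 0, 0.024, 0, 0, 0, 0.03, 0, 0, 0, 0.035, 0, 0, 0, 0.038, 0, 0, 0, 0.038, 0, 0, 0])

```text
clock: 6.78
eef_pos: [0.5575, -0.0692, 0.114]
orientation: [-1.488, -2.767, 0.0]
ft_force: [-0.4, -0.3, -0.6]
opening: 0.0006
```

```bash
python3 st.py; python3 - <<'E'
from station import r
import cv2
cv2.imwrite("pics/wrist2.png",r.camera("wrist")["image"][:,:,::-1])
E
```

```text
6.775 [ 0.5575 -0.0692  0.114 ] [-0.41 -0.31 -0.59] 0.0005988141316604097
[[-0.551  0.834 -0.   ]
 [ 0.834  0.551  0.   ]
 [ 0.    -0.    -1.   ]]
mid [-0.0556 -0.0005  0.    ]
btn [-0.0006 -0.0007  0.003 ]
yaw x 123.45144143098221
```

View pics/wrist2.png

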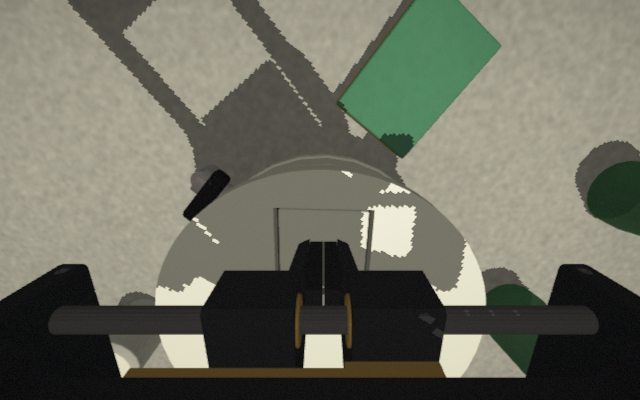

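The view shows the fingertips (323,243) inside the opening, between its edges at cols 276 and 371. The contact force has gone, so I'll lower onto the button.

Request:
play_rows(increments=[0, 0, 0.002, 0, 0, 0, 0.003, 0, 0, 0, 0.004, 0, 0, 0, 0.005, 0, 0, 0, 0.005, 0])

```text
clock: 7.45
eef_pos: [0.5577, -0.0695, 0.1092]
orientation: [1.488, 2.766, -0.0]
ft_force: [-0.2, -0.3, 3.1]
opening: 0.0003
```

Request:
play_rows(increments=[0, 0, 0.001, 0, 0, 0, 0.002, 0, 0, 0, 0.003, 0, 0, 0, 0.0035, 0, 0, 0, 0.0035, 0, 0, 0, 0.0035, 0])

```text
clock: 8.2
eef_pos: [0.5577, -0.0695, 0.1058]
orientation: [1.488, 2.766, -0.0]
ft_force: [-2.4, -1.1, 5.0]
opening: 0.0006
```

Request:
play_rows(increments=[0, 0, 0.0003, 0, 0, 0, 0.0006, 0, 0, 0, 0.0009, 0, 0, 0, 0.0009, 0, 0, 0, 0.0009, 0])

```text
clock: 8.82
eef_pos: [0.5577, -0.0695, 0.1054]
orientation: [1.488, 2.766, -0.0]
ft_force: [-3.4, -1.5, 8.8]
opening: 0.0006
```

```bash
python3 st.py; python3 - <<'E'
from station import r
import cv2
cv2.imwrite("pics/wrist3.png",r.camera("wrist")["image"][:,:,::-1])
im=r.camera("scene")["image"][:,:,::-1];cv2.imwrite("pics/scene3.png",im)
for n in ["cap","sponge","cartridge","soap_a"]:
    r.camera("top");print(n,[([round(v,4) for v in d["centre"]],round(d["confidence"],2)) for d in r.mark_of(n,"top")[:2]])
E
python3 st.py | head -1
```

```text
8.825 [ 0.5577 -0.0695  0.1054] [-3.45 -1.54  8.81] 0.0006455842123070554
[[-0.551  0.834  0.   ]
 [ 0.834  0.551 -0.   ]
 [-0.    -0.    -1.   ]]
mid [-0.0552 -0.0006 -0.0086]
btn [-0.0002 -0.0008 -0.0056]
yaw x 123.44804527011992
cap [([0.6521, -0.1406, 0.1136], 0.44)]
sponge []
cartridge [([0.4744, -0.2942, -0.0015], 0.81)]
soap_a [([0.7968, -0.0598, 0.001], 0.9), ([0.7928, 0.089, 0.0018], 0.7)]
9.325 [ 0.5577 -0.0696  0.1054] [-3.42 -1.13  9.3 ] 0.0005226969196578821
```

View pics/scene3.png

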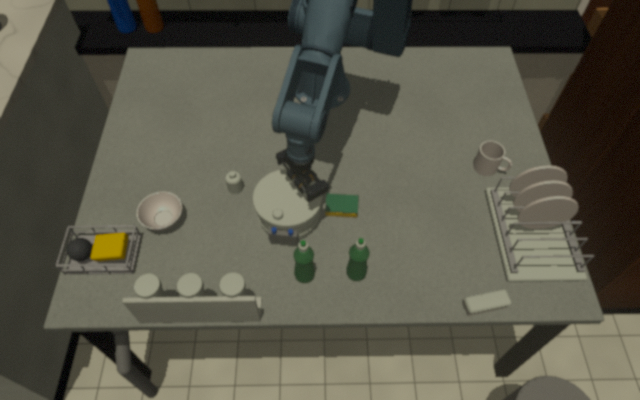

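View pics/wrist3.png

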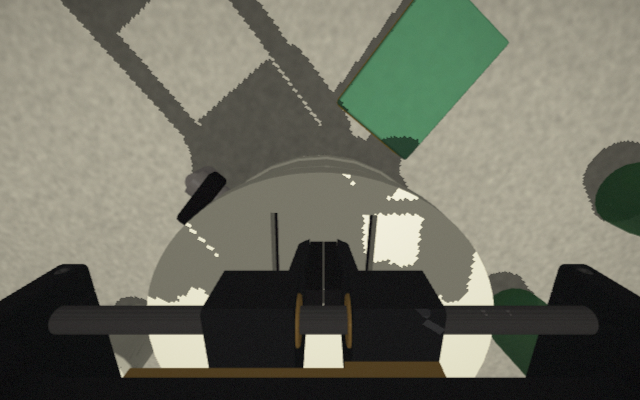

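The fingertips are 9.0 mm below the lid height I measured by touch, and the force has risen past the 6 N needed, to about 9 N. The button is on its stop, and the pictures show everything around the tank still in place.

```bash
python3 -c "
from station import r
print(r.close_job())"; python3 st.py|head -1
```

```text
the job is handed in; nothing more can be done
None
the job is handed in; nothing more can be done
```

The vent button is pressed fully in, and I handed the job in at about 9.3 s with the fingers still holding it down.

- **Lid touch:** the shut fingertips touched the lid's middle first, at a measured height of 0.1144 m with about 6 N. I then slid lightly towards the button until the contact force vanished over the opening.
- **Button press:** the last reading was 0.1054 m, which is 9.0 mm below the lid, with a steady push of about 9 N. The force rose sharply over the last 0.4 mm, so the button is on its stop.
- **Surroundings:** the network's positions for the cap, cartridge and bottles agree with those at the start, to within its accuracy.
- **Sponge:** the network did not find it in the last top picture. The scene and wrist pictures show it still beside the tank.
- **Mug and bowl:** I checked these only by eye in the last scene picture, and both stand far from the arm's path.

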